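Set the hot tray's thermostat wheel under the frying pan

TASK

On the two-zone hot tray, warm the frying pan: with a fingertip pressed on top of the thermostat wheel in front of the zone where the pan stands, stroke the wheel towards you until its orange band clicks in at the white index lines beside it, then take the hand away. Leave the other wheel as it is set, and do not shift or lift the pan, the plates, the salt shaker or the bottle.

Things in the scene. Friction and masses are not known exactly. Their poses are not given: they have to be found in the camera images.
- tray: hot tray, fixed: aluminium and black glass slab 360 mm deep (x), 620 wide (y), 66 high, with a flat dark grey control ledge 84 mm deep along its near edge (tray x -179 to -95 mm). Origin: centre of its underside; x points away from the robot (yaw up to 0.2 rad either way), y to the left. Left zone at y above 0, right zone below 0, each with its wheel straight in front
- left_crown (a point): crown (highest point) of the left wheel's rim, mid-width, 12 mm above the ledge, 78 mm above the table, fixed at tray x -140 mm, y +150 mm. Axes as tray's. White index lines either side mark the same place. Black guard shoulders flank the wheel (52 mm long, 5 wide, 8 high, 1.5 mm gap), so 4 mm of it stand clear. Pressing here with 5 to 10 N grips enough to roll it
- right_crown (a point): crown (highest point) of the right wheel's rim, mid-width, 12 mm above the ledge, 78 mm above the table, fixed at tray x -140 mm, y -150 mm. Axes as tray's. White index lines either side mark the same place. Black guard shoulders flank the wheel (52 mm long, 5 wide, 8 high, 1.5 mm gap), so 4 mm of it stand clear. Pressing here with 5 to 10 N grips enough to roll it
- left_wheel (a joint): left thermostat wheel: light grey, knurled, 68 mm across, 20 mm wide, level axle along tray y; only its top 12 mm stand out of the ledge. Rad, grows as its top is drawn to the robot (tray -x). Click stops 0.349 rad (11.9 mm of rim) apart: 0, 0.349, 0.698, 1.047 (orange), 1.396, 1.745. Leaving one takes 1.5 to 2 N along the rim; let go past half-way, it snaps into the next and stays. It does not sink
- right_wheel (a joint): right thermostat wheel: light grey, knurled, 68 mm across, 20 mm wide, level axle along tray y; only its top 12 mm stand out of the ledge. Rad, grows as its top is drawn to the robot (tray -x). Click stops 0.349 rad (11.9 mm of rim) apart: 0, 0.349, 0.698, 1.047 (orange), 1.396, 1.745. Leaving one takes 1.5 to 2 N along the rim; let go past half-way, it snaps into the next and stays. It does not sink
- left_band (a point): middle of the orange band on the rim of the left wheel (band 6.5 mm wide along the rim, the only orange one; the other click stops have thin black bands). It turns with the wheel and is at the crown when the wheel stands at 1.047 rad; before the job it lies one or two clicks farther from the robot than the crown
- right_band (a point): middle of the orange band on the rim of the right wheel (band 6.5 mm wide along the rim, the only orange one; the other click stops have thin black bands). It turns with the wheel and is at the crown when the wheel stands at 1.047 rad; before the job it lies one or two clicks farther from the robot than the crown
- pan_center (a point): steel frying pan, loose, 200 mm across the rim, 46 mm high, standing on one of the two zones; its handle of 14 mm bar points roughly away from the robot, rising to 73 mm above the pan's foot. Point on the pan's axis, 23 mm above its foot
- plates_center (a point): stack of five white plates, loose, 200 mm across, 45 mm high, standing on the other zone. Point on its axis, half-way up
- shaker_center (a point): glass salt shaker with steel cap, loose, 44 mm across, 76 mm high, standing on the ledge between the two wheels. Point on its axis, half-way up
- bottle_center (a point): red squeeze bottle with white nozzle, loose, 56 mm across, 172 mm high, standing on the table to the left, nearer to the robot than the tray. Point on its axis, half-way up
There are look-alikes about, which are no part of the job. What is meant by the part that bears shaker_center is not black or red, and is the larger of those in its own colour.

How it is judged:
At the end, for the whole second after the job is handed in: The wheel in front of the pan's zone rests in the click stop with the orange band at the index lines (within 0.10 rad of 1.047); the other wheel is still in its starting stop (its rim moved under 7.5 mm); pan, plates, shaker and bottle stand upright within 12 mm of where they started (((y of pan_center in the frame of tray above 0 m and value of joint left_wheel between 0.9472 and 1.1472 rad and velocity of joint left_wheel between -0.1 and 0.1 rad/s and distance of right_band from where it was at the start of the episode below 0.0075 m) or (y of pan_center in the frame of tray below 0 m and value of joint right_wheel between 0.9472 and 1.1472 rad and velocity of joint right_wheel between -0.1 and 0.1 rad/s and distance of left_band from where it was at the start of the episode below 0.0075 m)) and distance of each of pan_center, plates_center, shaker_center, bottle_center from where it was at the start of the episode below 0.012 m and angle between each of pan_center, plates_center, shaker_center, bottle_center's own z axis and vertical below 0.1 rad); the robot touches nothing.
It fails at once if the arm or the gripper's body, not the fingers, pushed on the hot tray (contact force between the arm and tray above 3 N).
It fails at once if the wheel of the plates' zone was turned to another stop ((y of pan_center in the frame of tray above 0 m and distance of right_band from where it was at the start of the episode above 0.009 m) or (y of pan_center in the frame of tray below 0 m and distance of left_band from where it was at the start of the episode above 0.009 m)).
It fails at once if the frying pan was shifted, lifted or tipped (distance of pan_center from where it was at the start of the episode above 0.015 m or angle between pan_center's own z axis and vertical above 0.15 rad).
It fails at once if the plate stack was shifted, lifted or tipped (distance of plates_center from where it was at the start of the episode above 0.015 m or angle between plates_center's own z axis and vertical above 0.15 rad).
It fails at once if the salt shaker or the bottle was shifted, lifted or tipped (distance of any of shaker_center, bottle_center from where it was at the start of the episode above 0.015 m or angle between any of shaker_center, bottle_center's own z axis and vertical above 0.15 rad).
It also fails if it takes over 48 s, if anything falls off the work surface, if the arm or the gripper's body presses on something with over 40 N, if the wrist force passes 120 N, or if a joint passes its speed limit or range.

ROBOT

A 6-joint arm with a two-finger parallel gripper is mounted at the origin on the work surface. World frame = base frame: x ahead of the robot, y to its left, z up, the work surface at z = 0. Lengths are in m, angles in rad, forces in N, time in s.
With the tool pointing down it reaches from about 0.35 to 0.8 m from the base axis. Payload 7.3 kg.
Tool frame: the origin (TCP) lies midway between the tips of the shut fingers; the grasp point (between the pads) lies 19 mm behind it; z points along the fingers, y is the line along which they close (so a half turn about z gives the same grasp; the last joint's range is limited). The gripper opens to 85 mm and grips with 20 to 120 N. Pads are 22 mm wide; open, the fingers measure 114 mm over their backs; the gripper's body (76 mm by 85 mm) begins 54 mm behind the grasp point. The pads swing forward as they close: fully open they stand 13 mm farther back than shut.
Start: joints at [-1.363, 0.342, 1.524, -0, 1.275, -0.146], TCP at [0.182, -0.492, 0.196] pointing down, gripper open.
Joint ranges: [-2.53, 2.53], [-0.77, 2.02], [0.04, 2.7], [-1, 4.14], [0.28, 2.66], [-3.11, 3.11]. Speed limits (rad/s): [2.57, 2.57, 3.14, 3.14, 3.14, 3.14].

INTERFACE

Orientations are given as [roll, pitch, yaw] about the fixed x, y, z axes, in that order (R = Rz(yaw) Ry(pitch) Rx(roll)).
In Python, from bench import readout, vision, manip, regions_of, tip_of gives the robot as it stands.
- The arm moves only by the tool arm_command, never from a script. Its argument "steps" is a list of rows, each an object of numbers: "dx", "dy", "dz": the shift along the tool's x, y, z each as a share of 40 mm, from -1 to 1; "rx", "ry", "rz": the turn, a rotation vector about the tool's x, y, z each as a share of 90 degrees, from -1 to 1; "hand": the opening, from 0 (shut) to 1 (fully open). In form: [{"dx": .., "dy": .., "dz": .., "rx": .., "ry": .., "rz": .., "hand": ..}, ...]. A call has 1 to 5 rows; each row shifts and turns the commanded pose from where the row before left it, along the tool's axes as they then stand; what a row does not reach is not made up. A row lasts 1/12 s, in which the tool goes at most 41.7 mm and 7.16 degrees, less where a joint would pass 70% of its speed; a pose out of reach is approached as far as the arm can. A call with a number of a shift or a turn outside -1 to 1 is refused whole. A call with a gripper value outside its range is refused whole. The fingers move at their own pace and stop on an object; "force" is the grip in N (left out, the last holds). Time passes only in rows, so rows that do not move let the fingers close. It gives the time, the measured TCP pose, the force, the opening and the grip force at its end, in the units of the state.
- readout.get_state(): the state, without advancing time (a new reading comes with each control period).
- vision.get_image(name): name is "scene" or "side" or "wrist"; returns a dict with "image" (420x560x3 uint8, blue, green, red), "depth" (420x560 float32, m along the optical axis (not along the pixel's ray), 0 where there is no reading), "fx", "fy", "cx", "cy" (pixels), "k1" (the pictures are not rectified: a ray, as slopes to the right and down, at radius r is drawn at 1 + k1 r^2 times it, then the intrinsics apply), "cam_to_world" (4x4, takes a point from camera to world coordinates). Camera axes: x right, y down, z forward; pixel columns grow to the right and rows downward; lengths in m; the calibration is good to about 2 mm. A picture is of the moment at which its call begins.
- manip.hand_in(): hands the job in; it is judged then, once.
Trained networks look in a picture, given as the dict that the camera call returned (one of the last four; its "shot" number tells which), for a name from the list of things; names that differ only in an ending like _2 or _b are one class to them, and where a whole thing is asked for, a point or a joint stands for the part that bears it (a point fixed in the world has none). Each returns a list of dicts, best first, with "score" (0 to 1); they miss things now and then, are a little off and sometimes report something else, mostly with a low value. They report only what shows in the picture. A call takes as long as a camera call. They do not tell look-alikes from the thing itself.
- regions_of(picture, name): "mask" (420x560 bool, what is visible of it) and "rect" ([centre column, centre row, width, height] in pixels, round what is visible of it).
- tip_of(picture, name): "at" ([column, row] in pixels: a listed point, or the origin of a listed thing).
The state is a dict: "clock": time; "qpos": joint angles; "qvel": joint speeds; "tau": joint torques, N m; "eef_pos": TCP position; "ee_rot": TCP orientation; "force": force on the tool from outside, world axes, zero at the start; "wrist_torque": the same for the moment, N m; "finger_gap": finger opening in m; "grasp_force": force on a finger pad.
Only numpy, scipy, OpenCV 4.12 (cv2) and the standard library are available. Lean on these libraries where they do the work, as an engineer would, in place of code of your own. Each camera call takes 0.05 s, during which the arm holds its last target. There are 200 camera calls.

## Working session

There is one attempt and no reset: what is moved stays moved. The work goes in short steps, Python scripts to look and compute and a tool call to move; the robot and the scene stay as the last step left them, time stands still between calls to the robot, and variables do not carry over. Pictures are saved under pics/ and viewed, at most 10 in all, crops included, and the job is handed in when it is done.

Besides the shell and the picture viewer there is one more tool, called after "Emit:" by a JSON object that holds its "op" and its "data", one argument or row to a line. arm_command: Moves the arm, as the interface text tells. Its arguments: {"type":"object","properties":{"steps":{"type":"array","items":{"type":"object","properties":{"dx":{"type":"number"},"dy":{"type":"number"},"dz":{"type":"number"},"rx":{"type":"number"},"ry":{"type":"number"},"rz":{"type":"number"},"hand":{"type":"number"}}}},"force":{"type":"number"}},"required":["steps"]}

```bash
mkdir -p pics; cat > h.py <<'E'
import numpy as np, cv2
from bench import readout, vision, manip, regions_of, tip_of
def ray(p,u,v):
    xd,yd=(u-p["cx"])/p["fx"],(v-p["cy"])/p["fy"]
    x,y=xd,yd
    for _ in range(20):
        s=1+p["k1"]*(x*x+y*y); x,y=xd/s,yd/s
    return np.array([x,y,1.])
def world(p,u,v,z=None):
    T=np.array(p["cam_to_world"]); d=T[:3,:3]@ray(p,u,v)
    t=p["depth"][int(round(v)),int(round(u))] if z is None else (z-T[2,3])/d[2]
    return T[:3,3]+t*d
def proj(p,X):
    T=np.array(p["cam_to_world"]); c=T[:3,:3].T@(np.array(X)-T[:3,3]); x,y=c[:2]/c[2]
    s=1+p["k1"]*(x*x+y*y); return p["cx"]+p["fx"]*x*s,p["cy"]+p["fy"]*y*s
E
python3 - <<'E'
from h import *
print(readout.get_state())
zs=dict(left_crown=.078,right_crown=.078,pan_center=None,plates_center=None,shaker_center=None,bottle_center=None,left_band=None,right_band=None,tray=None)
for n in ("scene","side"):
    p=vision.get_image(n); cv2.imwrite(f"pics/{n}0.png",p["image"]); print(n,np.round(p["cam_to_world"],3).tolist())
    for k,z in zs.items():
        for r in tip_of(p,k)[:3]:
            u,v=r["at"]
            if 0<=u<559 and 0<=v<419: print(k,round(r["score"],2),np.round([u,v]),np.round(world(p,u,v,z),3))
E
```

```text
{'clock': 0.0, 'qpos': array([-1.36299545e+00,  3.42711779e-01,  1.52499033e+00,  4.38264341e-06,
        1.27542841e+00, -1.46004683e-01]), 'qvel': array([-8.45707150e-05,  1.09466619e-03,  1.40239756e-03,  1.17704593e-04,
        4.01782662e-04,  6.15605720e-04]), 'tau': array([-5.51194335e-04, -4.33675253e+01, -2.46023047e+01, -2.43075492e-04,
        7.76994479e-03,  8.71336454e-06]), 'eef_pos': array([ 0.18182287, -0.49202922,  0.19574101]), 'ee_rot': array([-3.14007176e+00, -2.27885219e-04,  3.53804109e-01]), 'force': array([ 0.05000275, -1.61394326,  0.11548294]), 'wrist_torque': array([-0.00402059,  0.01682416,  0.00786143]), 'grasp_force': 0.0, 'finger_gap': 0.08530707873237423}
scene [[-0.86, 0.448, -0.246, 0.824], [0.511, 0.741, -0.437, 0.605], [-0.014, -0.501, -0.866, 1.135], [0.0, 0.0, 0.0, 1.0]]
left_crown 0.83 [302. 232.] [0.496 0.169 0.078]
right_crown 0.93 [236. 152.] [ 0.515 -0.125  0.078]
pan_center 0.68 [232. 274.] [0.694 0.177 0.077]
plates_center 0.8 [176. 185.] [ 0.703 -0.094  0.107]
shaker_center 0.8 [330. 205.] [0.391 0.136 0.067]
shaker_center 0.71 [176. 184
[... 241 characters left out ...]
-0.131, 0.118, 0.415], [-0.176, 0.672, -0.719, 0.709], [0.015, -0.729, -0.685, 0.693], [0.0, 0.0, 0.0, 1.0]]
left_crown 0.8 [289. 255.] [0.493 0.174 0.078]
right_crown 0.57 [294. 165.] [ 0.53  -0.119  0.078]
pan_center 0.94 [188. 240.] [0.705 0.167 0.071]
plates_center 0.61 [224. 156.] [ 0.698 -0.09   0.103]
shaker_center 0.96 [347. 259.] [0.378 0.146 0.059]
shaker_center 0.8 [344. 217.] [0.392 0.007 0.043]
shaker_center 0.76 [292. 205.] [0.505 0.08  0.125]
bottle_center 0.8 [380. 331.] [0.32  0.342 0.123]
left_band 0.7 [275. 255.] [0.521 0.174 0.07 ]
left_band 0.52 [224. 155.] [ 0.699 -0.093  0.101]
right_band 0.61 [294. 166.] [ 0.529 -0.116  0.076]
tray 0.93 [231. 224.] [0.62  0.134 0.101]
```

```bash
python3 -c "
import cv2
a=cv2.imread('pics/scene0.png');b=cv2.imread('pics/side0.png')
cv2.imwrite('pics/a.png',cv2.resize(a[110:320,150:430],(800,600),interpolation=cv2.INTER_CUBIC))
cv2.imwrite('pics/b.png',cv2.resize(b[110:350,140:460],(800,600),interpolation=cv2.INTER_CUBIC))"
```

```text
(no output)
```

View pics/a.png

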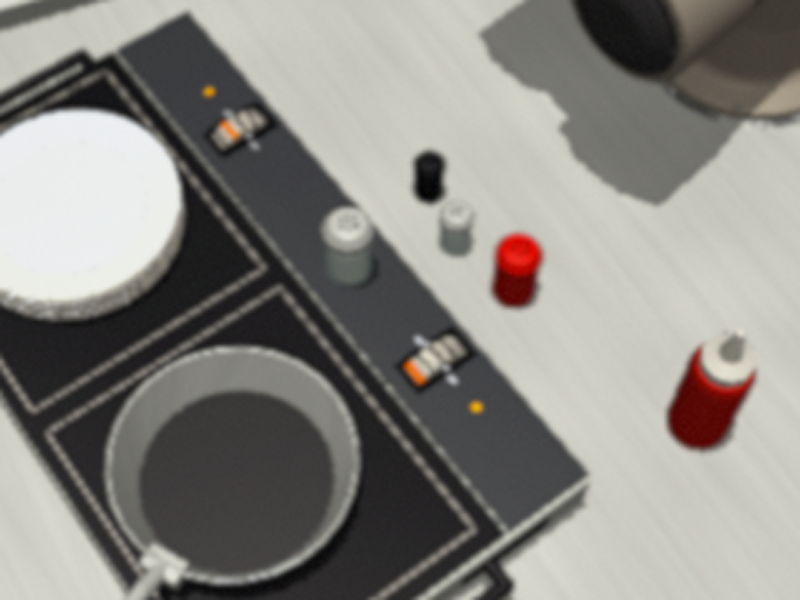

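View pics/b.png

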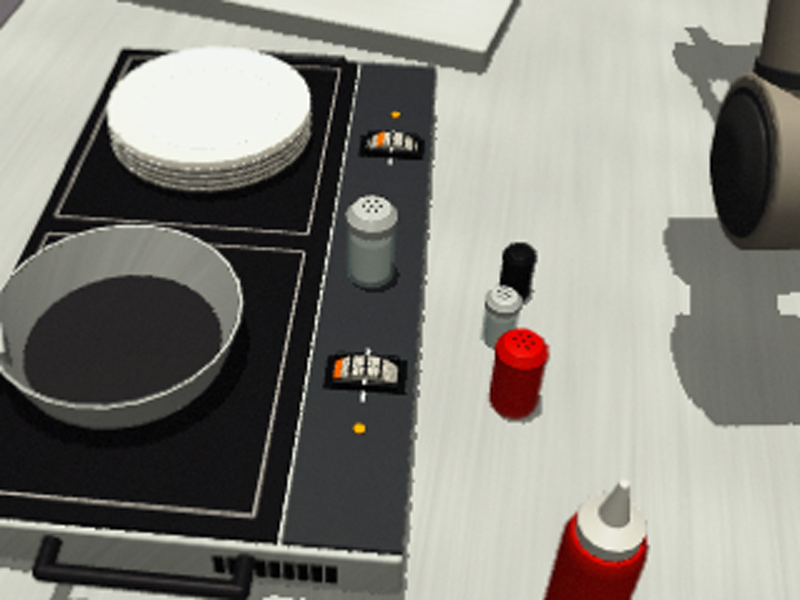

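The pan stands on the left zone, at crop a (230,465). The left wheel is at scene (303,236), with its orange band two clicks beyond the index lines. It could be confused with the right wheel at scene (234,155), which is in front of the plates, and with the orange lamps beside each wheel. The large clear shaker at scene (271,196) on the ledge is the listed one; the small, black and red ones on the table are look-alikes. Next I'll fit the tray's pose.

```bash
cat > fit.py <<'E'
from h import *
def cloud(p):
    v,u=np.nonzero(p["depth"]>0); xy=np.stack([(u-p["cx"])/p["fx"],(v-p["cy"])/p["fy"]],1); q=xy.copy()
    for _ in range(20): q=xy/(1+p["k1"]*(q**2).sum(1))[:,None]
    d=p["depth"][v,u][:,None]; T=np.array(p["cam_to_world"])
    return (np.c_[q*d,d])@T[:3,:3].T+T[:3,3],u,v
if __name__=="__main__":
  for n in ("scene","side"):
    p=vision.get_image(n); X,u,v=cloud(p)
    m=(abs(X[:,2]-.066)<.006)&(X[:,0]>.4)&(X[:,0]<.7)
    b=np.array([X[m&(abs(X[:,1]-y)<.006),0].min() if (m&(abs(X[:,1]-y)<.006)).any() else np.nan for y in np.arange(-.2,.34,.02)])
    y=np.arange(-.2,.34,.02); g=np.isfinite(b); 
    for _ in range(4):
        c=np.polyfit(y[g],b[g],1); r=b-np.polyval(c,y); g=np.isfinite(b)&(abs(r)<.006)
    yaw=np.arctan(-c[0]); print(n,"yaw",yaw,"edge",c,g.sum(),"ledge z",np.median(X[m,2]))
    # orange pixels
    h=cv2.cvtColor(p["image"],cv2.COLOR_BGR2HSV); o=((h[...,0]>3)&(h[...,0]<28)&(h[...,1]>150)&(h[...,2]>120)).astype(np.uint8)
    k,_,s,ce=cv2.connectedComponentsWithStats(o)
    for i in range(1,k):
        if s[i,4]>4: print("orange",s[i,4],np.round(ce[i],1),np.round(world(p,*ce[i],.072),4))
    # crown: wheel region
    for w in ("left_wheel","right_wheel"):
        for r in regions_of(p,w)[:2]:
            vv,uu=np.nonzero(r["mask"]); print(w,round(r["score"],2),np.round(r["rect"]),np.round(world(p,uu.mean(),vv.mean(),.074),4))
E
python3 fit.py
```

```text
scene yaw 0.08427146114388478 edge [-0.08447152  0.47322059] 26 ledge z 0.0676271634118768
orange 13 [222.6 141.6] [ 0.5298 -0.1787  0.072 ]
orange 15 [229.7 154.9] [ 0.5343 -0.1291  0.072 ]
orange 30 [294.4 240. ] [0.5208 0.1757 0.072 ]
orange 16 [316.3 252.1] [0.4932 0.2298 0.072 ]
orange 227 [554.2 289.6] [0.0729 0.5978 0.072 ]
left_wheel 0.68 [302. 235.  19.  17.] [0.4996 0.1745 0.074 ]
left_wheel 0.58 [175. 185.  82.  77.] [ 0.704  -0.1192  0.074 ]
right_wheel 0.18 [230. 244. 252. 260.] [0.6417 0.1139 0.074 ]
side yaw 0.08844803350876858 edge [-0.0886794   0.47522249] 27 ledge z 0.06493240779911741
orange 15 [552.6   6. ] [-0.6147 -1.8499  0.072 ]
orange 6 [298.  155.5] [ 0.5277 -0.1694  0.072 ]
orange 14 [291.8 165. ] [ 0.5367 -0.1257  0.072 ]
orange 20 [274.8 256.6] [0.5201 0.1794 0.072 ]
orange 16 [283.2 280.6] [0.4932 0.2346 0.072 ]
left_wheel 0.59 [285. 256.  25.  10.] [0.4976 0.1784 0.074 ]
right_wheel 0.72 [225. 158.  80.  59.] [ 0.7135 -0.1234  0.074 ]
right_wheel 0.6 [298. 168.  24.   8.] [ 0.5236 -0.1206  0.074 ]
```

Emit:
{"op": "arm_command", "data": {
  "steps": [
    {"dz": -0.9, "rz": -0.075, "hand": 0},
    {"dz": -0.9, "rz": -0.075, "hand": 0},
    {"rz": -0.075, "hand": 0},
    {"rz": -0.075, "hand": 0},
    {"rz": -0.075, "hand": 0}
  ]
}}

```text
invalid input
```

Emit:
{"op": "arm_command", "data": {
  "steps": [
    {"rz": -0.075, "hand": 0},
    {"rz": -0.075, "hand": 0},
    {"rz": -0.075, "hand": 0},
    {"rz": -0.075, "hand": 0},
    {"rz": -0.075, "hand": 0}
  ]
}}

```text
invalid input
```

Emit:
{"op": "arm_command", "data": {
  "steps": [
    {"rz": -0.075, "hand": 0},
    {"hand": 0}
  ]
}}

```text
invalid input
```

Emit:
{"op": "arm_command", "data": {
  "steps": [
    {"dx": 0, "dy": 0, "dz": -0.9, "rx": 0, "ry": 0, "rz": -0.075, "hand": 0},
    {"dx": 0, "dy": 0, "dz": -0.9, "rx": 0, "ry": 0, "rz": -0.075, "hand": 0},
    {"dx": 0, "dy": 0, "dz": 0, "rx": 0, "ry": 0, "rz": -0.075, "hand": 0},
    {"dx": 0, "dy": 0, "dz": 0, "rx": 0, "ry": 0, "rz": -0.075, "hand": 0},
    {"dx": 0, "dy": 0, "dz": 0, "rx": 0, "ry": 0, "rz": -0.075, "hand": 0}
  ]
}}

```text
clock: 1.72
eef_pos: [0.182, -0.4927, 0.2692]
ee_rot: [3.14, 0.001, 0.949]
force: [0.1, -0.4, 0.0]
finger_gap: 0.0254
grasp_force: 0.0
```

Emit:
{"op": "arm_command", "data": {
  "steps": [
    {"dx": 0, "dy": 0, "dz": 0, "rx": 0, "ry": 0, "rz": -0.075, "hand": 0},
    {"dx": 0, "dy": 0, "dz": 0, "rx": 0, "ry": 0, "rz": -0.075, "hand": 0},
    {"dx": 0, "dy": 0, "dz": 0, "rx": 0, "ry": 0, "rz": -0.075, "hand": 0},
    {"dx": 0, "dy": 0, "dz": 0, "rx": 0, "ry": 0, "rz": -0.075, "hand": 0},
    {"dx": 0, "dy": 0, "dz": 0, "rx": 0, "ry": 0, "rz": -0.075, "hand": 0}
  ]
}}

```text
clock: 2.13
eef_pos: [0.1819, -0.4924, 0.2684]
ee_rot: [-3.142, 0.0, 1.538]
force: [-1.1, -0.2, 0.2]
finger_gap: 0.0001
grasp_force: 0.0
```

Emit:
{"op": "arm_command", "data": {
  "steps": [
    {"dx": 0, "dy": 0, "dz": 0, "rx": 0, "ry": 0, "rz": -0.075, "hand": 0},
    {"dx": 0, "dy": 0, "dz": 0, "rx": 0, "ry": 0, "rz": 0, "hand": 0}
  ]
}}

```text
clock: 2.3
eef_pos: [0.1819, -0.4925, 0.2684]
ee_rot: [-3.142, 0.0, 1.654]
force: [0.6, 0.1, 0.3]
finger_gap: -0.0
grasp_force: 0.0
```

Emit:
{"op": "arm_command", "data": {
  "steps": [
    {"dx": 0.8, "dy": 0.47, "dz": 0, "rx": 0, "ry": 0, "rz": 0, "hand": 0},
    {"dx": 0.8, "dy": 0.47, "dz": 0, "rx": 0, "ry": 0, "rz": 0, "hand": 0},
    {"dx": 0.8, "dy": 0.47, "dz": 0, "rx": 0, "ry": 0, "rz": 0, "hand": 0},
    {"dx": 0.8, "dy": 0.47, "dz": 0, "rx": 0, "ry": 0, "rz": 0, "hand": 0},
    {"dx": 0.8, "dy": 0.47, "dz": 0, "rx": 0, "ry": 0, "rz": 0, "hand": 0}
  ]
}}

```text
clock: 2.72
eef_pos: [0.2633, -0.324, 0.2684]
ee_rot: [3.141, 0.0, 1.645]
force: [0.9, -0.2, 0.9]
finger_gap: 0.0004
grasp_force: 0.0
```

Emit:
{"op": "arm_command", "data": {
  "steps": [
    {"dx": 0.8, "dy": 0.47, "dz": 0, "rx": 0, "ry": 0, "rz": 0, "hand": 0},
    {"dx": 0.8, "dy": 0.47, "dz": 0, "rx": 0, "ry": 0, "rz": 0, "hand": 0},
    {"dx": 0.8, "dy": 0.47, "dz": 0, "rx": 0, "ry": 0, "rz": 0, "hand": 0},
    {"dx": 0.8, "dy": 0.47, "dz": 0, "rx": 0, "ry": 0, "rz": 0, "hand": 0},
    {"dx": 0.8, "dy": 0.47, "dz": 0, "rx": 0, "ry": 0, "rz": 0, "hand": 0}
  ]
}}

```text
clock: 3.13
eef_pos: [0.3445, -0.157, 0.2687]
ee_rot: [3.141, 0.001, 1.645]
force: [0.4, -0.2, 0.2]
finger_gap: -0.0002
grasp_force: 0.0
```

Emit:
{"op": "arm_command", "data": {
  "steps": [
    {"dx": 0.8, "dy": 0.47, "dz": 0, "rx": 0, "ry": 0, "rz": 0, "hand": 0},
    {"dx": 0.8, "dy": 0.47, "dz": 0, "rx": 0, "ry": 0, "rz": 0, "hand": 0},
    {"dx": 0.8, "dy": 0.47, "dz": 0, "rx": 0, "ry": 0, "rz": 0, "hand": 0},
    {"dx": 0.8, "dy": 0.47, "dz": 0, "rx": 0, "ry": 0, "rz": 0, "hand": 0},
    {"dx": 0, "dy": 0, "dz": 0, "rx": 0, "ry": 0, "rz": 0, "hand": 0}
  ]
}}

```text
clock: 3.55
eef_pos: [0.4107, -0.0199, 0.2685]
ee_rot: [3.14, -0.002, 1.652]
force: [-0.4, -0.4, -1.1]
finger_gap: -0.0002
grasp_force: 0.0
```

Emit:
{"op": "arm_command", "data": {
  "steps": [
    {"dx": 0.78, "dy": 0.455, "dz": 0, "rx": 0, "ry": 0, "rz": 0, "hand": 0},
    {"dx": 0.78, "dy": 0.455, "dz": 0, "rx": 0, "ry": 0, "rz": 0, "hand": 0},
    {"dx": 0.78, "dy": 0.455, "dz": 0, "rx": 0, "ry": 0, "rz": 0, "hand": 0},
    {"dx": 0.78, "dy": 0.455, "dz": 0, "rx": 0, "ry": 0, "rz": 0, "hand": 0},
    {"dx": 0.78, "dy": 0.455, "dz": 0, "rx": 0, "ry": 0, "rz": 0, "hand": 0}
  ]
}}

```text
clock: 3.97
eef_pos: [0.4879, 0.139, 0.2684]
ee_rot: [3.141, 0.0, 1.646]
force: [0.9, -1.0, -0.4]
finger_gap: 0.0002
grasp_force: 0.0
```

Emit:
{"op": "arm_command", "data": {
  "steps": [
    {"dx": 0.78, "dy": 0.455, "dz": 0, "rx": 0, "ry": 0, "rz": 0, "hand": 0},
    {"dx": 0, "dy": 0, "dz": 0, "rx": 0, "ry": 0, "rz": 0, "hand": 0}
  ]
}}

```text
clock: 4.13
eef_pos: [0.5046, 0.1747, 0.2675]
ee_rot: [3.141, -0.002, 1.65]
force: [-1.0, 0.0, 0.1]
finger_gap: 0.0
grasp_force: 0.0
```

```bash
python3 - <<'E'
from h import *
p=vision.get_image("wrist"); cv2.imwrite("pics/w1.png",p["image"])
s=readout.get_state(); print(s["eef_pos"],s["ee_rot"],s["force"])
for k in ("left_crown","left_band"):
    for r in tip_of(p,k)[:2]: print(k,r["score"],r["at"],world(p,*r["at"],.078 if "crown" in k else .070))
print("tip px",proj(p,s["eef_pos"]), "crown est px",proj(p,[.498,.176,.078]))
E
```

```text
[0.50360878 0.17236873 0.26746203] [-3.14060674e+00 -1.83628887e-04  1.64986334e+00] [-0.02688981 -0.5974116  -0.02348446]
left_crown 0.96 [273.9, 184.3] [0.49599369 0.1721774  0.078     ]
left_band 0.79 [293.8, 178.4] [0.52047284 0.18023109 0.07      ]
tip px (np.float64(279.1397654914425), np.float64(239.34359714763002)) crown est px (np.float64(275.7361040171844), np.float64(181.39954496008357))
```

View pics/w1.png

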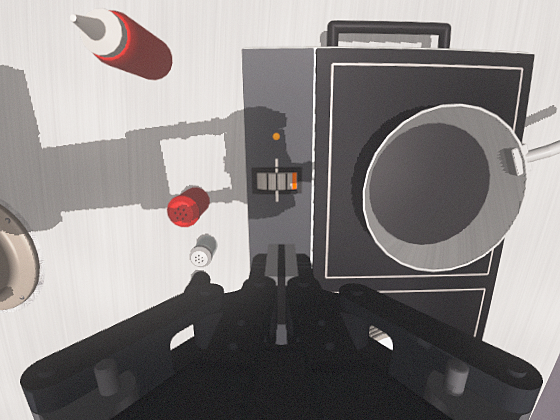

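The wrist view shows the left wheel at (278,180), its orange band at the far end (294,181) and the index lines at column 277. The crown is therefore at about (0.499, 0.1765). Next I descend just beyond it.

Emit:
{"op": "arm_command", "data": {
  "steps": [
    {"dx": 0.1, "dy": 0.04, "dz": 0.85, "rx": 0, "ry": 0, "rz": 0, "hand": 0},
    {"dx": 0, "dy": 0, "dz": 0.85, "rx": 0, "ry": 0, "rz": 0, "hand": 0},
    {"dx": 0, "dy": 0, "dz": 0.85, "rx": 0, "ry": 0, "rz": 0, "hand": 0},
    {"dx": 0, "dy": 0, "dz": 0.85, "rx": 0, "ry": 0, "rz": 0, "hand": 0},
    {"dx": 0, "dy": 0, "dz": 0.85, "rx": 0, "ry": 0, "rz": 0, "hand": 0}
  ]
}}

```text
clock: 4.7
eef_pos: [0.5041, 0.1726, 0.0977]
ee_rot: [3.14, 0.0, 1.646]
force: [0.6, 0.3, -0.3]
finger_gap: 0.0003
grasp_force: 0.0
```

Emit:
{"op": "arm_command", "data": {
  "steps": [
    {"dx": 0, "dy": 0, "dz": 0, "rx": 0, "ry": 0, "rz": 0, "hand": 0},
    {"dx": 0, "dy": 0, "dz": 0, "rx": 0, "ry": 0, "rz": 0, "hand": 0}
  ]
}}

```text
clock: 4.87
eef_pos: [0.5035, 0.1729, 0.0981]
ee_rot: [-3.139, 0.001, 1.647]
force: [0.1, 0.8, 1.3]
finger_gap: 0.0003
grasp_force: 0.0
```

Emit:
{"op": "arm_command", "data": {
  "steps": [
    {"dx": 0.1, "dy": 0.04, "dz": 0.1, "rx": 0, "ry": 0, "rz": 0, "hand": 0},
    {"dx": 0, "dy": 0, "dz": 0.15, "rx": 0, "ry": 0, "rz": 0, "hand": 0},
    {"dx": 0, "dy": 0, "dz": 0.1, "rx": 0, "ry": 0, "rz": 0, "hand": 0},
    {"dx": 0, "dy": 0, "dz": 0, "rx": 0, "ry": 0, "rz": 0, "hand": 0}
  ]
}}

```text
clock: 5.2
eef_pos: [0.5057, 0.1783, 0.0846]
ee_rot: [3.141, 0.0, 1.65]
force: [0.2, -0.9, 1.1]
finger_gap: 0.0
grasp_force: 0.0
```

Now small steps down until I feel contact.

Emit:
{"op": "arm_command", "data": {
  "steps": [
    {"dx": 0, "dy": 0, "dz": 0.1, "rx": 0, "ry": 0, "rz": 0, "hand": 0},
    {"dx": 0, "dy": 0, "dz": 0, "rx": 0, "ry": 0, "rz": 0, "hand": 0}
  ]
}}

```text
clock: 5.37
eef_pos: [0.5055, 0.1783, 0.0802]
ee_rot: [-3.142, 0.0, 1.65]
force: [-0.2, 1.0, 0.2]
finger_gap: -0.0
grasp_force: 0.0
```

Emit:
{"op": "arm_command", "data": {
  "steps": [
    {"dx": 0, "dy": 0, "dz": 0.05, "rx": 0, "ry": 0, "rz": 0, "hand": 0},
    {"dx": 0, "dy": 0, "dz": 0, "rx": 0, "ry": 0, "rz": 0, "hand": 0}
  ]
}}

```text
clock: 5.53
eef_pos: [0.5055, 0.1783, 0.0782]
ee_rot: [-3.141, 0.0, 1.65]
force: [-0.8, -0.5, 0.4]
finger_gap: 0.0002
grasp_force: 0.0
```

Emit:
{"op": "arm_command", "data": {
  "steps": [
    {"dx": 0, "dy": 0, "dz": 0.02, "rx": 0, "ry": 0, "rz": 0, "hand": 0},
    {"dx": 0, "dy": 0, "dz": 0, "rx": 0, "ry": 0, "rz": 0, "hand": 0}
  ]
}}

```text
clock: 5.7
eef_pos: [0.5057, 0.1783, 0.0775]
ee_rot: [-3.142, 0.0, 1.65]
force: [0.1, -0.5, -0.1]
finger_gap: 0.0001
grasp_force: 0.0
```

Emit:
{"op": "arm_command", "data": {
  "steps": [
    {"dx": 0, "dy": 0, "dz": 0.01, "rx": 0, "ry": 0, "rz": 0, "hand": 0},
    {"dx": 0, "dy": 0, "dz": 0, "rx": 0, "ry": 0, "rz": 0, "hand": 0}
  ]
}}

```text
clock: 5.87
eef_pos: [0.5057, 0.1783, 0.0771]
ee_rot: [-3.142, 0.0, 1.65]
force: [0.1, -0.3, -1.2]
finger_gap: -0.0002
grasp_force: 0.0
```

Emit:
{"op": "arm_command", "data": {
  "steps": [
    {"dx": 0, "dy": 0, "dz": 0.01, "rx": 0, "ry": 0, "rz": 0, "hand": 0},
    {"dx": 0, "dy": 0, "dz": 0, "rx": 0, "ry": 0, "rz": 0, "hand": 0}
  ]
}}

```text
clock: 6.03
eef_pos: [0.5057, 0.1783, 0.0767]
ee_rot: [-3.142, 0.0, 1.65]
force: [-0.1, -0.7, -0.4]
finger_gap: -0.0001
grasp_force: 0.0
```

Emit:
{"op": "arm_command", "data": {
  "steps": [
    {"dx": 0, "dy": 0, "dz": 0.01, "rx": 0, "ry": 0, "rz": 0, "hand": 0},
    {"dx": 0, "dy": 0, "dz": 0, "rx": 0, "ry": 0, "rz": 0, "hand": 0}
  ]
}}

```text
clock: 6.2
eef_pos: [0.5056, 0.1783, 0.0763]
ee_rot: [-3.141, 0.0, 1.65]
force: [0.1, 0.8, -0.3]
finger_gap: 0.0
grasp_force: 0.0
```

Emit:
{"op": "arm_command", "data": {
  "steps": [
    {"dx": 0, "dy": 0, "dz": 0.01, "rx": 0, "ry": 0, "rz": 0, "hand": 0},
    {"dx": 0, "dy": 0, "dz": 0, "rx": 0, "ry": 0, "rz": 0, "hand": 0}
  ]
}}

```text
clock: 6.37
eef_pos: [0.5056, 0.1783, 0.0759]
ee_rot: [-3.141, 0.0, 1.65]
force: [-0.3, 0.0, 0.1]
finger_gap: -0.0001
grasp_force: 0.0
```

Emit:
{"op": "arm_command", "data": {
  "steps": [
    {"dx": 0, "dy": 0, "dz": 0.01, "rx": 0, "ry": 0, "rz": 0, "hand": 0},
    {"dx": 0, "dy": 0, "dz": 0, "rx": 0, "ry": 0, "rz": 0, "hand": 0}
  ]
}}

```text
clock: 6.53
eef_pos: [0.5056, 0.1783, 0.0755]
ee_rot: [-3.142, 0.0, 1.65]
force: [-0.2, -1.3, 0.2]
finger_gap: 0.0
grasp_force: 0.0
```

```bash
python3 - <<'E'
from h import *
p=vision.get_image("side"); i=p["image"]
cv2.imwrite("pics/s2.png",cv2.resize(i[190:300,220:360],(700,550),interpolation=cv2.INTER_CUBIC))
s=readout.get_state(); print(s["eef_pos"],s["force"],s["tau"]); print(proj(p,s["eef_pos"]),proj(p,[.499,.1765,.078]))
E
```

```text
[0.50562844 0.17829399 0.07553185] [-0.43836082  0.64450002  0.08558802] [-2.15305248e-03 -4.68476272e+01 -2.06249195e+01 -5.12278948e-04
 -5.16057713e-03 -2.26352159e-05]
(np.float64(282.1487589612615), np.float64(256.08531005385436)) (np.float64(285.6501138107101), np.float64(255.05921981293096))
```

View pics/s2.png

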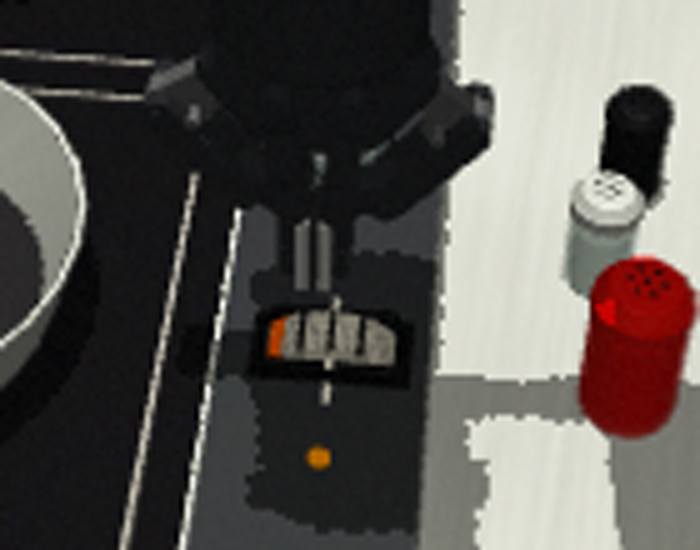

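The side crop shows the fingertip (crop 312,290) still short of the wheel (330,335) and not where its TCP projects. I'll measure it by depth.

```bash
python3 - <<'E'
from fit import *
p=vision.get_image("side"); np.set_printoptions(precision=3,suppress=True,linewidth=150)
for v in range(226,262,2):
    print(v,[tuple(np.round(world(p,u,v)*1000).astype(int)) for u in (276,280,282,284,288)], p["image"][v,282])
E
```

```text
226 [(np.int64(515), np.int64(196), np.int64(175)), (np.int64(507), np.int64(196), np.int64(175)), (np.int64(507), np.int64(178), np.int64(158)), (np.int64(504), np.int64(172), np.int64(153)), (np.int64(493), np.int64(196), np.int64(179))] [28 26 25]
228 [(np.int64(515), np.int64(193), np.int64(167)), (np.int64(508), np.int64(190), np.int64(165)), (np.int64(507), np.int64(177), np.int64(152)), (np.int64(501), np.int64(190), np.int64(166)), (np.int64(494), np.int64(191), np.int64(168))] [16 14 15]
230 [(np.int64(516), np.int64(191), np.int64(159)), (np.int64(508), np.int64(191), np.int64(161)), (np.int64(507), np.int64(176), np.int64(146)), (np.int64(501), np.int64(189), np.int64(160)), (np.int64(494), np.int64(190), np.int64(162))] [16 15 14]
232 [(np.int64(516), np.int64(189), np.int64(152)), (np.int64(508), np.int64(190), np.int64(155)), (np.int64(506), np.int64(180), np.int64(144)), (np.int64(501), np.int64(189), np.int64(155)), (np.int64(494), np.int64(189), np.int64(156))] [20 19 20]
234 [(np.int64(516), np.int64(187), np.int64(144)), (np.int64(508), np.int64(192), np.int64(151)
[... 2693 characters left out ...]
2)), (np.int64(510), np.int64(179), np.int64(75)), (np.int64(506), np.int64(180), np.int64(78)), (np.int64(502), np.int64(179), np.int64(78)), (np.int64(494), np.int64(177), np.int64(77))] [ 99 109 113]
258 [(np.int64(517), np.int64(182), np.int64(71)), (np.int64(509), np.int64(186), np.int64(77)), (np.int64(505), np.int64(184), np.int64(77)), (np.int64(501), np.int64(183), np.int64(76)), (np.int64(493), np.int64(183), np.int64(78))] [110 125 129]
260 [(np.int64(516), np.int64(186), np.int64(71)), (np.int64(508), np.int64(189), np.int64(75)), (np.int64(504), np.int64(187), np.int64(74)), (np.int64(501), np.int64(186), np.int64(73)), (np.int64(493), np.int64(186), np.int64(76))] [ 92 103 106]
```

By depth, the finger bottom is really at z≈0.115, while x and y agree. The TCP reading is therefore about 37 mm too low, so I'll go by vision and force instead.

Emit:
{"op": "arm_command", "data": {
  "steps": [
    {"dx": 0, "dy": 0, "dz": 0.1, "rx": 0, "ry": 0, "rz": 0, "hand": 0},
    {"dx": 0, "dy": 0, "dz": 0.1, "rx": 0, "ry": 0, "rz": 0, "hand": 0},
    {"dx": 0, "dy": 0, "dz": 0.1, "rx": 0, "ry": 0, "rz": 0, "hand": 0},
    {"dx": 0, "dy": 0, "dz": 0.1, "rx": 0, "ry": 0, "rz": 0, "hand": 0},
    {"dx": 0, "dy": 0, "dz": 0, "rx": 0, "ry": 0, "rz": 0, "hand": 0}
  ]
}}

```text
clock: 7.05
eef_pos: [0.505, 0.1782, 0.0584]
ee_rot: [-3.14, 0.0, 1.65]
force: [-0.1, -0.3, -0.8]
finger_gap: 0.0001
grasp_force: 0.0
```

```bash
cat > tip.py <<'E'
from fit import *
p=vision.get_image("side"); X,u,v=cloud(p); s=readout.get_state(); e=s["eef_pos"]
m=(abs(X[:,0]-e[0])<.014)&(abs(X[:,1]-e[1]-.011)<.005)&(X[:,2]>.085)
Y=X[m]; b=v[m].max(); k=v[m]>=b-1; print("eef",e,"F",s["force"],"bottom row",b,Y[k].mean(0))
E
python3 tip.py
```

```text
eef [0.50520292 0.17819651 0.0588757 ] F [-0.29435618 -0.80948169 -0.33436738] bottom row 253 [0.50438501 0.18885957 0.09819973]
```

Emit:
{"op": "arm_command", "data": {
  "steps": [
    {"dx": 0, "dy": 0, "dz": 0.1, "rx": 0, "ry": 0, "rz": 0, "hand": 0},
    {"dx": 0, "dy": 0, "dz": 0.1, "rx": 0, "ry": 0, "rz": 0, "hand": 0},
    {"dx": 0, "dy": 0, "dz": 0.1, "rx": 0, "ry": 0, "rz": 0, "hand": 0},
    {"dx": 0, "dy": 0, "dz": 0.05, "rx": 0, "ry": 0, "rz": 0, "hand": 0},
    {"dx": 0, "dy": 0, "dz": 0, "rx": 0, "ry": 0, "rz": 0, "hand": 0}
  ]
}}

```text
clock: 7.52
eef_pos: [0.5052, 0.1782, 0.0449]
ee_rot: [-3.14, 0.0, 1.65]
force: [0.5, 0.2, -0.1]
finger_gap: 0.0001
grasp_force: 0.0
```

Emit:
{"op": "arm_command", "data": {
  "steps": [
    {"dx": 0, "dy": 0, "dz": 0.025, "rx": 0, "ry": 0, "rz": 0, "hand": 0},
    {"dx": 0, "dy": 0, "dz": 0, "rx": 0, "ry": 0, "rz": 0, "hand": 0}
  ]
}}

```text
clock: 7.68
eef_pos: [0.5057, 0.1783, 0.0445]
ee_rot: [3.142, 0.0, 1.65]
force: [-0.8, 0.1, 0.7]
finger_gap: -0.0001
grasp_force: 0.0
```

Emit:
{"op": "arm_command", "data": {
  "steps": [
    {"dx": 0, "dy": 0, "dz": 0.025, "rx": 0, "ry": 0, "rz": 0, "hand": 0},
    {"dx": 0, "dy": 0, "dz": 0, "rx": 0, "ry": 0, "rz": 0, "hand": 0}
  ]
}}

```text
clock: 7.85
eef_pos: [0.5057, 0.1783, 0.0436]
ee_rot: [3.142, 0.0, 1.65]
force: [-0.5, 0.6, -0.7]
finger_gap: -0.0002
grasp_force: 0.0
```

Emit:
{"op": "arm_command", "data": {
  "steps": [
    {"dx": 0, "dy": 0, "dz": 0.025, "rx": 0, "ry": 0, "rz": 0, "hand": 0},
    {"dx": 0, "dy": 0, "dz": 0, "rx": 0, "ry": 0, "rz": 0, "hand": 0}
  ]
}}

```text
clock: 8.02
eef_pos: [0.5061, 0.1784, 0.0431]
ee_rot: [3.141, -0.0, 1.65]
force: [-0.6, -0.9, 2.3]
finger_gap: -0.0002
grasp_force: 1.4
```

Emit:
{"op": "arm_command", "data": {
  "steps": [
    {"dx": 0, "dy": 0, "dz": 0.025, "rx": 0, "ry": 0, "rz": 0, "hand": 0},
    {"dx": 0, "dy": 0, "dz": 0, "rx": 0, "ry": 0, "rz": 0, "hand": 0}
  ]
}}

```text
clock: 8.18
eef_pos: [0.5069, 0.1784, 0.0429]
ee_rot: [3.138, -0.0, 1.65]
force: [-0.8, -0.6, 8.4]
finger_gap: 0.0
grasp_force: 4.2
```

Emit:
{"op": "arm_command", "data": {
  "steps": [
    {"dx": 0, "dy": 0, "dz": 0.02, "rx": 0, "ry": 0, "rz": 0, "hand": 0},
    {"dx": 0, "dy": 0, "dz": 0, "rx": 0, "ry": 0, "rz": 0, "hand": 0}
  ]
}}

```text
clock: 8.35
eef_pos: [0.5077, 0.1785, 0.0427]
ee_rot: [3.137, -0.0, 1.65]
force: [-0.0, -1.1, 11.8]
finger_gap: 0.0002
grasp_force: 5.9
```

Emit:
{"op": "arm_command", "data": {
  "steps": [
    {"dx": 0, "dy": -0.05, "dz": -0.005, "rx": 0, "ry": 0, "rz": 0, "hand": 0},
    {"dx": 0, "dy": -0.05, "dz": 0, "rx": 0, "ry": 0, "rz": 0, "hand": 0}
  ]
}}

```text
clock: 8.52
eef_pos: [0.5042, 0.1783, 0.043]
ee_rot: [3.135, -0.0, 1.65]
force: [1.6, -0.5, 11.8]
finger_gap: 0.0001
grasp_force: 5.5
```

Emit:
{"op": "arm_command", "data": {
  "steps": [
    {"dx": 0, "dy": -0.05, "dz": 0, "rx": 0, "ry": 0, "rz": 0, "hand": 0},
    {"dx": 0, "dy": -0.05, "dz": 0, "rx": 0, "ry": 0, "rz": 0, "hand": 0}
  ]
}}

```text
clock: 8.68
eef_pos: [0.5, 0.1779, 0.043]
ee_rot: [3.136, -0.0, 1.65]
force: [0.5, -1.1, 12.3]
finger_gap: -0.0001
grasp_force: 6.1
```

```bash
cat > band.py <<'E'
from h import *
for n in ("scene","side","wrist"):
    p=vision.get_image(n); h=cv2.cvtColor(p["image"],cv2.COLOR_BGR2HSV); o=((h[...,0]>3)&(h[...,0]<28)&(h[...,1]>150)&(h[...,2]>90)).astype(np.uint8)
    k,_,s,ce=cv2.connectedComponentsWithStats(o)
    for i in range(1,k):
        w=world(p,*ce[i],.074)
        if s[i,4]>2 and .45<w[0]<.6 and abs(w[1])<.22: print(n,s[i,4],np.round(ce[i],1),"tray dx",np.round((w[:2]-[.499,.1765])@[np.cos(.087),np.sin(.087)],4),w.round(3))
E
python3 band.py
```

```text
scene 13 [222.6 141.6] tray dx 0.0005 [ 0.53  -0.177  0.074]
scene 15 [229.4 154.6] tray dx 0.0095 [ 0.535 -0.129  0.074]
scene 22 [296.5 238.2] tray dx 0.0153 [0.515 0.175 0.074]
side 21 [277.1 256.9] tray dx 0.0165 [0.515 0.181 0.074]
wrist 257 [312.4 255.2] tray dx 0.0172 [0.516 0.18  0.074]
```

Emit:
{"op": "arm_command", "data": {
  "steps": [
    {"dx": 0, "dy": -0.05, "dz": 0, "rx": 0, "ry": 0, "rz": 0, "hand": 0},
    {"dx": 0, "dy": -0.05, "dz": 0, "rx": 0, "ry": 0, "rz": 0, "hand": 0},
    {"dx": 0, "dy": -0.05, "dz": 0, "rx": 0, "ry": 0, "rz": 0, "hand": 0},
    {"dx": 0, "dy": 0, "dz": 0, "rx": 0, "ry": 0, "rz": 0, "hand": 0}
  ]
}}

```text
clock: 9.17
eef_pos: [0.4937, 0.1774, 0.0429]
ee_rot: [3.136, -0.0, 1.65]
force: [1.9, -1.1, 11.7]
finger_gap: 0.0002
grasp_force: 5.6
```

```bash
python3 band.py
```

```text
scene 13 [222.6 141.6] tray dx 0.0005 [ 0.53  -0.177  0.074]
scene 15 [229.4 154.6] tray dx 0.0095 [ 0.535 -0.129  0.074]
scene 18 [298.5 236.3] tray dx 0.0082 [0.508 0.173 0.074]
side 26 [279.9 256.1] tray dx 0.0112 [0.51  0.178 0.074]
wrist 300 [313.8 257.8] tray dx 0.0123 [0.511 0.178 0.074]
```

First click reached. I'll lift, go back and stroke again.

Emit:
{"op": "arm_command", "data": {
  "steps": [
    {"dx": 0, "dy": 0, "dz": -0.15, "rx": 0, "ry": 0, "rz": 0, "hand": 0},
    {"dx": 0, "dy": 0, "dz": -0.15, "rx": 0, "ry": 0, "rz": 0, "hand": 0},
    {"dx": 0, "dy": 0.15, "dz": 0, "rx": 0, "ry": 0, "rz": 0, "hand": 0},
    {"dx": 0, "dy": 0.15, "dz": 0, "rx": 0, "ry": 0, "rz": 0, "hand": 0},
    {"dx": 0, "dy": 0, "dz": 0, "rx": 0, "ry": 0, "rz": 0, "hand": 0}
  ]
}}

```text
clock: 9.73
eef_pos: [0.5051, 0.1782, 0.0529]
ee_rot: [3.14, -0.0, 1.649]
force: [0.2, -0.4, -0.6]
finger_gap: -0.0
grasp_force: 0.0
```

```bash
python3 band.py
```

```text
scene 13 [222.6 141.6] tray dx 0.0005 [ 0.53  -0.177  0.074]
scene 14 [229.4 154.6] tray dx 0.0097 [ 0.535 -0.129  0.074]
scene 11 [299.3 237.3] tray dx 0.0083 [0.507 0.176 0.074]
side 19 [279.5 257.7] tray dx 0.0116 [0.51  0.182 0.074]
wrist 117 [294.2 242.4] tray dx 0.0123 [0.511 0.183 0.074]
```

Emit:
{"op": "arm_command", "data": {
  "steps": [
    {"dx": 0, "dy": 0, "dz": 0.12, "rx": 0, "ry": 0, "rz": 0, "hand": 0},
    {"dx": 0, "dy": 0, "dz": 0.08, "rx": 0, "ry": 0, "rz": 0, "hand": 0},
    {"dx": 0, "dy": 0, "dz": 0.04, "rx": 0, "ry": 0, "rz": 0, "hand": 0},
    {"dx": 0, "dy": 0, "dz": 0.02, "rx": 0, "ry": 0, "rz": 0, "hand": 0},
    {"dx": 0, "dy": 0, "dz": 0, "rx": 0, "ry": 0, "rz": 0, "hand": 0}
  ]
}}

```text
clock: 10.3
eef_pos: [0.504, 0.1781, 0.0431]
ee_rot: [3.141, 0.0, 1.65]
force: [-1.2, -0.3, 6.1]
finger_gap: 0.0001
grasp_force: 2.8
```

Seated one click away, and the finger is back in contact at 6 N. Press a little more and stroke about 12 mm.

Emit:
{"op": "arm_command", "data": {
  "steps": [
    {"dx": 0, "dy": 0, "dz": 0.02, "rx": 0, "ry": 0, "rz": 0, "hand": 0},
    {"dx": 0, "dy": -0.05, "dz": 0, "rx": 0, "ry": 0, "rz": 0, "hand": 0},
    {"dx": 0, "dy": -0.05, "dz": 0, "rx": 0, "ry": 0, "rz": 0, "hand": 0},
    {"dx": 0, "dy": -0.05, "dz": 0, "rx": 0, "ry": 0, "rz": 0, "hand": 0},
    {"dx": 0, "dy": -0.05, "dz": 0, "rx": 0, "ry": 0, "rz": 0, "hand": 0}
  ]
}}

```text
clock: 10.72
eef_pos: [0.4972, 0.1776, 0.043]
ee_rot: [3.138, 0.0, 1.65]
force: [0.0, -1.5, 8.9]
finger_gap: 0.0002
grasp_force: 4.5
```

Emit:
{"op": "arm_command", "data": {
  "steps": [
    {"dx": 0, "dy": -0.05, "dz": 0, "rx": 0, "ry": 0, "rz": 0, "hand": 0},
    {"dx": 0, "dy": 0, "dz": 0, "rx": 0, "ry": 0, "rz": 0, "hand": 0}
  ]
}}

```text
clock: 10.88
eef_pos: [0.4945, 0.1773, 0.043]
ee_rot: [3.139, 0.0, 1.65]
force: [-1.5, -1.5, 9.8]
finger_gap: 0.0004
grasp_force: 4.8
```

```bash
python3 band.py
```

```text
scene 13 [222.6 141.6] tray dx 0.0005 [ 0.53  -0.177  0.074]
scene 15 [229.4 154.6] tray dx 0.0095 [ 0.535 -0.129  0.074]
side 6 [283.5 258. ] tray dx 0.0038 [0.502 0.181 0.074]
wrist 60 [298.2 248.8] tray dx 0.0048 [0.503 0.182 0.074]
```

Emit:
{"op": "arm_command", "data": {
  "steps": [
    {"dx": 0, "dy": -0.04, "dz": 0, "rx": 0, "ry": 0, "rz": 0, "hand": 0},
    {"dx": 0, "dy": 0, "dz": 0, "rx": 0, "ry": 0, "rz": 0, "hand": 0},
    {"dx": 0, "dy": 0, "dz": -0.2, "rx": 0, "ry": 0, "rz": 0, "hand": 0},
    {"dx": 0, "dy": 0, "dz": -0.6, "rx": 0, "ry": 0, "rz": 0, "hand": 0},
    {"dx": 0, "dy": 0, "dz": -0.8, "rx": 0, "ry": 0, "rz": 0, "hand": 0}
  ]
}}

```text
clock: 11.45
eef_pos: [0.4901, 0.1768, 0.1045]
ee_rot: [-3.136, 0.001, 1.65]
force: [0.9, 0.1, 0.5]
finger_gap: 0.0
grasp_force: 0.0
```

Emit:
{"op": "arm_command", "data": {
  "steps": [
    {"dx": 0, "dy": 0, "dz": -0.9, "rx": 0, "ry": 0, "rz": 0, "hand": 0},
    {"dx": 0, "dy": 0, "dz": -0.9, "rx": 0, "ry": 0, "rz": 0, "hand": 0},
    {"dx": 0, "dy": 0, "dz": 0, "rx": 0, "ry": 0, "rz": 0, "hand": 0},
    {"dx": 0, "dy": 0, "dz": 0, "rx": 0, "ry": 0, "rz": 0, "hand": 0}
  ]
}}

```text
clock: 11.78
eef_pos: [0.4932, 0.1775, 0.1799]
ee_rot: [3.137, -0.001, 1.65]
force: [0.0, -1.4, -0.4]
finger_gap: 0.0002
grasp_force: 0.0
```

```bash
python3 band.py; python3 -c "
from h import *
p=vision.get_image('wrist'); i=p['image']; cv2.imwrite('pics/w9.png',cv2.resize(i[140:300,200:380],(675,600),interpolation=cv2.INTER_CUBIC)); print(readout.get_state()['force'])"
```

```text
scene 13 [222.6 141.6] tray dx 0.0005 [ 0.53  -0.177  0.074]
scene 14 [229.4 154.6] tray dx 0.0097 [ 0.535 -0.129  0.074]
scene 17 [302.5 233.6] tray dx -0.004 [0.495 0.172 0.074]
side 28 [285.9 255.6] tray dx -0.0003 [0.499 0.174 0.074]
wrist 149 [289.  201.1] tray dx -0.0 [0.499 0.175 0.074]
[0.5743988  0.80728427 1.15786853]
```

View pics/w9.png

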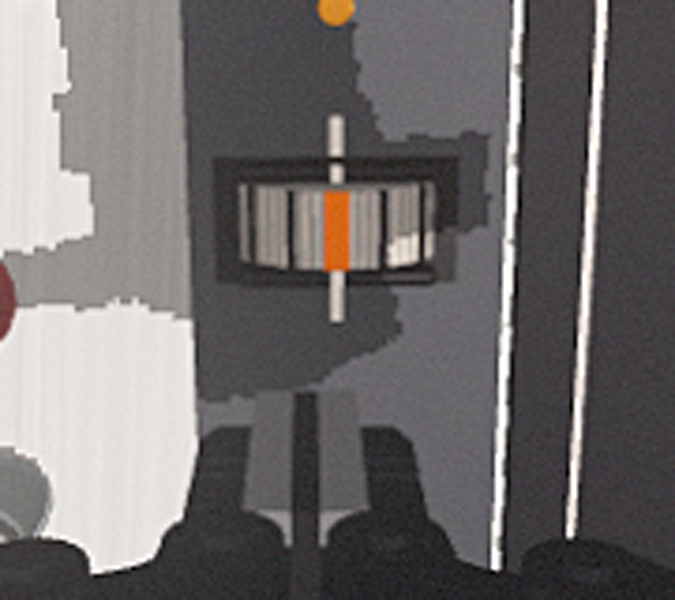

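The orange band (crop 336,230) sits exactly between the white index lines, and the hand is clear of everything.

```bash
python3 -c "
from h import *
print(manip.hand_in())"
```

```text
the job is handed in; nothing more can be done
None
```

The left wheel, in front of the pan, is clicked in with its orange band at the index lines; the right wheel's band still reads in its starting place, the hand is clear of everything, and the job is handed in (no verdict was shown).

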